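# Stand the toppled sauce bottle up and snap its cap on

## Task

The caramel squeeze bottle has been knocked over on the counter and its red cap stands beside it. First stand the bottle upright on the counter and let go of it; then put the red cap over the nozzle and press it down until it clicks over the bead and sits fully home on the white collar. Do not ease off after the click: finish while you are still holding the cap and pressing it firmly down on the upright bottle, and leave the other things on the counter where they are.

Things in the scene. Friction and masses are not known exactly. Their poses are not given: they have to be found in the camera images.
- sauce_bottle: loose squeeze bottle, 0.15 to 0.31 kg: caramel brown body with cream label sleeve, rounded square 50 x 50 x 100 mm, then shoulder and white nozzle. Starts lying on a flat side, nozzle towards the robot's left give or take 30 degrees. Origin on its axis, 50 mm above the foot; z from foot to nozzle tip, x and y square to the flat sides. Bottom-heavy: set down leaning 15 degrees it rocks upright
- bottle_foot (a point): centre of the bottle's flat 50 mm square underside
- nozzle_seat (a point): centre of the flat top of the white knurled collar (37 mm across), 125 mm above the foot: the cap's mouth rests here when fully home. Above it: a groove 20 mm across, a snap bead 26 mm across (widest 10 to 11 mm above this point), then a cone
- nozzle_tip (a point): tip of the nozzle cone, 7 mm across, 171 mm above the foot
- snap_cap: red hollow cap, loose, 41 g, starts standing mouth down. Skirt 42 mm across, 20 mm high; then a flat ledge 8 mm wide, 20.5 mm above the mouth, and above it a ribbed round grip 26 mm across up to 55 mm, closed on top. Bore 32 mm across in the skirt (20 mm between its four sprung tongues), 21 mm in the grip. Origin at the centre of the mouth, z up through the closed top
- cap_mouth (a point): centre of the cap's open mouth. Laid over the nozzle the cap stops on the bead with its mouth about 11 mm above the collar top; pressed down, the push rises to about 11 N (8 to 15), and 5 to 6 mm above the collar it suddenly falls (the click: the tongues have passed the bead) and the mouth lands on the collar, a hard stop
- cap_top (a point): centre of the cap's closed top, 55 mm above the mouth
- salt_shaker: glass shaker with grey top, 44 mm across, 90 mm tall, standing at the back; origin under its foot. To be left alone
- pepper_shaker: glass shaker with grey top, 44 mm across, 90 mm tall, standing at the back; origin under its foot. To be left alone
- toothpick_pot: white pot of toothpicks, 43 mm across, 70 mm tall, standing at the back; origin under its foot. To be left alone
- service_bell: counter bell, 82 mm across, 66 mm tall, at the right towards the back; origin at its underside. To be left alone
Mind the look-alikes: they are no part of the job. Of the things that look like the sauce_bottle, the larger one is meant.

How it is judged:
On the way, in this order (a step that is already met when the one before it is completed fails the run):
1. the bottle stands upright on the counter by itself, let go (angle between sauce_bottle's own z axis and vertical below 0.1 rad and height (world z) of bottle_foot between -0.006 and 0.006 m and contact force between the fingers and sauce_bottle below 0.3 N and linear speed of sauce_bottle below 0.03 m/s), for 0.3 s.
2. the cap has clicked over the bead and its mouth is on the collar (distance between cap_mouth and nozzle_seat below 0.0025 m and angle between the z axis of snap_cap and the z axis of sauce_bottle, either way round below 0.1 rad and angle between sauce_bottle's own z axis and vertical below 0.1 rad), for 0.2 s.
At the end, for the whole second after the job is handed in: Through the last second the bottle stands upright (within 0.1 rad) with its foot on the counter, the cap's mouth is within 2.5 mm of its seat on the collar with the axes within 0.1 rad, and the fingers are still on the cap, pressing it onto the bottle with more than 5 N (all of step 2 and height (world z) of bottle_foot between -0.006 and 0.006 m and contact force between snap_cap and sauce_bottle above 5 N and contact force between the fingers and snap_cap above 3 N); the arm keeps its last pose, push and grip.
It fails at once if a shaker, the toothpick pot or the bell is moved more than 30 mm or knocked over (distance of any of salt_shaker, pepper_shaker, toothpick_pot, service_bell from where it was at the start of the episode above 0.03 m or angle between any of salt_shaker, pepper_shaker, toothpick_pot's own z axis and vertical above 0.6 rad).
It also fails if it takes over 72 s, if anything falls off the work surface, if the arm or the gripper's body presses on something with over 40 N, if the wrist force passes 120 N, or if a joint passes its speed limit or range.

## Robot

A 7-joint arm with a two-finger parallel gripper is mounted at the origin on a cart in front of the work surface, level with it; the furniture and walls round the work are solid. World frame = base frame: x ahead of the robot, y to its left, z up, the work surface at z = 0. Lengths are in m, angles in rad, forces in N, time in s.
With the tool pointing down it reaches from about 0.375 to 0.925 m from the base axis. Payload 3.1 kg.
Tool frame: the origin (TCP) lies between the finger pads; the fingertips stand 19 mm ahead of it and the grasp point (between the pads) is the TCP; z points along the fingers, y is the direction in which the jaws open and shut (so a half turn about z gives the same grasp; the last joint's range is limited). The gripper opens to 85 mm and grips with 20 to 120 N. Pads are 22 mm wide; open, the fingers measure 114 mm over their backs; the gripper's body (76 mm by 85 mm) begins 54 mm behind the grasp point. The pads swing forward as they close: fully open they stand 13 mm farther back than shut.
Start: joints at [1.207, 0.383, 0.044, 1.598, -0.018, 1.161, -0.05], TCP at [0.171, -0.627, 0.25] pointing down, gripper open.
Joint ranges: [-2.61, 2.61], [-0.41, 2.15], [-1.48, 1.57], [0, 2.5], [-1.57, 4.71], [0.05, 1.97], [-2.85, 2.85]. Speed limits (rad/s): [2.79, 2.79, 3.14, 3.14, 3.14, 3.14, 3.14].

## Interface

Orientations are given as a unit quaternion [x, y, z, w].
In Python, from bench import move_ptp, movel, move_j, move_gripper, pause, inverse_kinematics, read_camera, camera_params, MotionError, sign_off, look_for, tip_of, read_time_s, read_qpos, read_joint_vel, read_effort, read_eef_pos, read_tcp_rot, read_ft_force, read_ft_torque, read_finger_gap gives the robot as it stands. Calls block until the motion is done:
- move_ptp(position, orientation): joint-space move of the TCP to a pose.
- movel(position, orientation=None, speed=0.15): straight line of the TCP; orientation=None keeps the orientation; speed is the mean speed in m/s.
- move_j(angles): joint-space move.
- move_gripper(opening, effort=None): finger opening in m; effort is the grip in N (None keeps the last); returns when the fingers have stopped.
- pause(seconds).
- inverse_kinematics(position, orientation): joint angles nearest the present ones, or None.
- read_camera(name): name is "scene" or "top" or "wrist"; returns the picture (400x640x3 uint8, red, green, blue); there is no depth.
- camera_params(name): a dict with "K" (3x3 intrinsics, pixels), "camera_from_world" (4x4, takes a point from world to camera coordinates). Camera axes: x right, y down, z forward; pixel columns grow to the right and rows downward; lengths in m; the calibration is good to about 2 mm. A picture is of the moment at which its call begins: read the wrist's pose just before it. camera_params takes no time and is no camera call; for the wrist camera it gives the pose at the moment of the call.
A pose or a line that the arm cannot do raises MotionError and nothing moves.
- sign_off(): hands the job in, once; it reports no verdict.
Trained networks look in the newest picture that a camera, given by its name, has taken for a name from the list of things; names that differ only in an ending like _2 or _b are one class to them, and where a whole thing is asked for, a point or a joint stands for the part that bears it (a point fixed in the world has none). Each returns a list of dicts, best first, with "confidence" (0 to 1); they miss things now and then, are a little off and sometimes report something else, mostly with a low value. They report only what shows in the picture. A call takes as long as a camera call. They do not tell look-alikes from the thing itself.
- look_for(camera, name): "at" ([column, row] in pixels, amid what is visible of it).
- tip_of(camera, name): "at" ([column, row] in pixels: a listed point, or the origin of a listed thing).
Readings, each from a call of its own:
- read_time_s(): time.
- read_qpos(): joint angles.
- read_joint_vel(): joint speeds.
- read_effort(): joint torques, N m.
- read_eef_pos(): TCP position.
- read_tcp_rot(): TCP orientation.
- read_ft_force(): force on the tool from outside, world axes, zero at the start.
- read_ft_torque(): the same for the moment, N m.
- read_finger_gap(): finger opening in m.
Only numpy, scipy, OpenCV 4.12 (cv2) and the standard library are available. Lean on these libraries where they do the work, as an engineer would, in place of code of your own. Each camera call takes 0.05 s, during which the arm holds its last target. There are 200 camera calls.

## Working session

There is one attempt and no reset: what is moved stays moved. The work goes in short steps, each a Python script; the robot and the scene stay as the last script left them, time stands still between calls to the robot, and variables do not carry over. Pictures are saved under pics/ and viewed, about 8 in all and at most 12, crops included, and the job is handed in when it is done.

```bash
ls; mkdir -p pics; python3 - <<'E'
from bench import *
import cv2,numpy as np
for c in ("scene","top"):
    im=read_camera(c); cv2.imwrite(f"pics/{c}0.png",im[:,:,::-1])
    P=camera_params(c); print(c,P["K"],np.round(P["camera_from_world"],3))
    for n in ("sauce_bottle","snap_cap","salt_shaker","pepper_shaker","toothpick_pot","service_bell"):
        print(n,[(np.round(d["at"],1).tolist(),round(d["confidence"],2)) for d in look_for(c,n)][:4])
    for n in ("bottle_foot","nozzle_tip","nozzle_seat","cap_top","cap_mouth"):
        print(n,[(np.round(d["at"],1).tolist(),round(d["confidence"],2)) for d in tip_of(c,n)][:4])
print(read_time_s(),read_eef_pos(),read_tcp_rot())
a=cv2.imread("pics/scene0.png");b=cv2.imread("pics/top0.png")
cv2.imwrite("pics/both0.png",cv2.resize(np.vstack([a,b]),(480,600)))
E
```

```text
pics
scene [[467.81005312   0.         320.52267177]
 [  0.         467.81005312 188.37864179]
 [  0.           0.           1.        ]] [[-0.848 -0.531 -0.002  0.426]
 [-0.207  0.335 -0.919  0.208]
 [ 0.489 -0.779 -0.393  0.915]
 [ 0.     0.     0.     1.   ]]
sauce_bottle [([316.3, 220.5], 0.91), ([362.0, 200.0], 0.72)]
snap_cap [([293.1, 242.4], 0.79), ([356.7, 200.0], 0.59)]
salt_shaker [([296.4, 191.8], 0.62)]
pepper_shaker [([230.1, 228.8], 0.62)]
toothpick_pot []
service_bell [([351.7, 170.9], 0.92), ([359.7, 200.3], 0.47)]
bottle_foot [([329.3, 213.6], 0.78), ([359.1, 191.2], 0.75)]
nozzle_tip [([301.5, 228.5], 0.71)]
nozzle_seat [([307.9, 224.0], 0.65), ([357.0, 211.1], 0.64)]
cap_top [([291.2, 233.4], 0.87), ([232.5, 240.2], 0.26)]
cap_mouth [([289.4, 251.0], 0.83)]
top [[420.07178332   0.         324.59147873]
 [  0.         420.07178332 197.37751613]
 [  0.           0.           1.        ]] [[-0.008 -1.    -0.003 -0.043]
 [-0.987  0.009 -0.163  0.553]
 [ 0.163  0.002 -0.987  0.96 ]
 [ 0.     0.     0.     1.   ]]
sauce_bottle [([315.2, 209.1], 0.87), ([367.8, 225.4], 0.65)]
snap_cap [([254.3, 217.1], 0.63), ([273.7, 160.5], 0.46)]
salt_shaker [([337.2, 160.2], 0.87)]
pepper_shaker [([234.4, 161.2], 0.89), ([274.8, 159.5], 0.31)]
toothpick_pot [([274.6, 157.8], 0.87)]
service_bell [([453.7, 175.6], 0.75), ([275.8, 157.8], 0.66)]
bottle_foot [([395.7, 214.4], 0.77), ([333.0, 212.8], 0.56)]
nozzle_tip [([333.6, 247.1], 0.84), ([282.7, 209.1], 0.72), ([342.6, 165.1], 0.21)]
nozzle_seat [([353.3, 242.0], 0.74), ([294.7, 206.3], 0.74), ([340.1, 164.7], 0.38)]
cap_top [([251.9, 217.0], 0.56)]
cap_mouth [([253.9, 217.0], 0.47)]
1.2 [ 0.17074662 -0.62717527  0.2502495 ] [ 9.91182879e-01  1.32500940e-01  1.33114903e-05 -2.55236137e-05]
```

View pics/top0.png

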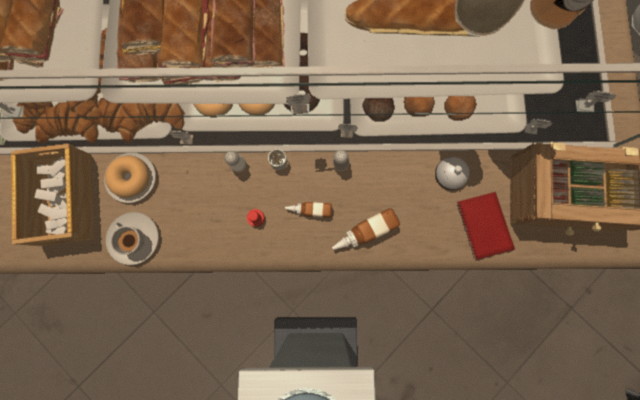

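View pics/scene0.png

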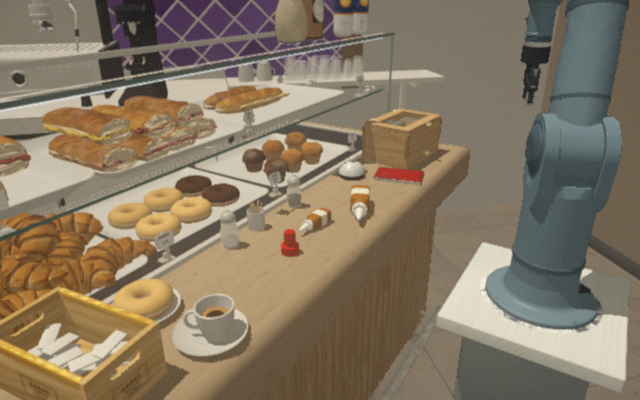

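The top view shows two look-alike bottles: the large one at about (367,229), foot (396,214), tip (334,247), and a small one at (312,210), tip (283,209). The task wants the larger, (367,229). The red cap is at (255,217). The shakers and pot are at (235,161), (337,160) and (275,158), and the bell is at (454,175).

```bash
cat > h.py <<'E'
from bench import *
import cv2,numpy as np
from scipy.spatial.transform import Rotation as R
def ray(cam,px,z,P=None):
    P=P or camera_params(cam); T=np.linalg.inv(P["camera_from_world"])
    d=T[:3,:3]@np.linalg.inv(P["K"])@np.array([px[0],px[1],1.]); o=T[:3,3]
    return o+d*(z-o[2])/d[2]
def proj(cam,p,P=None):
    P=P or camera_params(cam); q=P["K"]@(P["camera_from_world"]@np.r_[p,1])[:3]; return q[:2]/q[2]
E
python3 - <<'E'
from h import *
for n,px,z in [("foot",(395.7,214.4),.025),("tip",(333.6,247.1),.025),("seat",(353.3,242),.025),("bot",(367.8,225.4),.05),("captop",(251.9,217),.055),("capmouth",(253.9,217),0),("sfoot",(333,210),.016),("stip",(282.7,209.1),.016),("salt",(340,160),.08),("pep",(234.4,161),.08),("pot",(275,158),.06),("bell",(453.7,175.6),.04),("frontedge",(320,270),0),("caseedge",(320,148),0)]:
    print(n,ray("top",px,z).round(3))
print("scene cap",ray("scene",(291.2,233.4),.055).round(3),ray("scene",(289.4,251),0).round(3))
im=cv2.imread("pics/top0.png")[190:265,225:415]
cv2.imwrite("pics/crop1.png",cv2.resize(im,None,fx=4,fy=4,interpolation=cv2.INTER_CUBIC))
print(np.linalg.inv(camera_params("top")["camera_from_world"])[:3,3])
E
```

```text
foot [ 0.512 -0.22   0.025]
tip [ 0.435 -0.068  0.025]
seat [ 0.447 -0.116  0.025]
bot [ 0.484 -0.149  0.05 ]
captop [0.505 0.124 0.055]
capmouth [0.512 0.129 0.   ]
sfoot [ 0.526 -0.068  0.016]
stip [0.529 0.056 0.016]
salt [ 0.635 -0.084  0.08 ]
pep [0.635 0.163 0.08 ]
pot [0.647 0.07  0.06 ]
bell [ 0.604 -0.361  0.04 ]
frontedge [ 0.381 -0.035  0.   ]
caseedge [ 0.688 -0.037  0.   ]
scene cap [0.495 0.133 0.055] [0.51  0.122 0.   ]
[ 0.38823319 -0.04948694  1.0372477 ]
```

View pics/crop1.png

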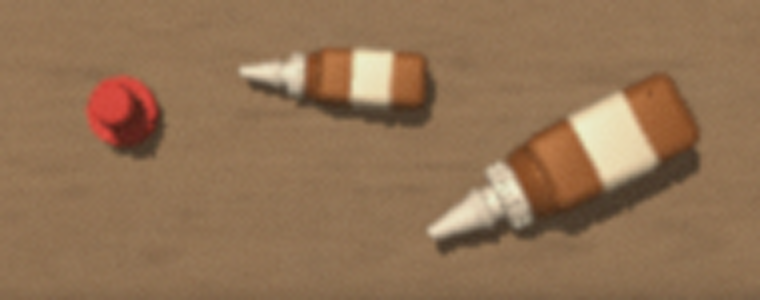

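Foot to tip measures 0.170 m, so the large bottle is confirmed. The plan is to grip it across the flats from above with the tool tilted towards the nozzle, lift, pitch it upright and set it down. Next is an IK search.

```bash
cat >> h.py <<'E'
def pose(zt,yt,p):
    z=np.array(zt,float);z/=np.linalg.norm(z); y=np.array(yt,float); y-=z*(y@z); y/=np.linalg.norm(y)
    T=np.eye(4);T[:3,:3]=np.c_[np.cross(y,z),y,z];T[:3,3]=p;return T
def q(T): return R.from_matrix(T[:3,:3]).as_quat()
Z=np.array([0,0,1.])
def grasp(foot,d,a,h,zt,sgn=1):
    """TCP for lying bottle; a = tilt of body towards nozzle"""
    y=sgn*np.cross(d,Z); p=foot+d*h; p=np.array([p[0],p[1],zt])
    return pose(-np.cos(a)*Z-np.sin(a)*d,y,p)
def bot(foot,axis,side):  # bottle frame at the foot
    x=side-axis*(side@axis); x/=np.linalg.norm(x)
    T=np.eye(4);T[:3,:3]=np.c_[x,np.cross(axis,x),axis];T[:3,3]=foot;return T
E
cat > ik.py <<'E'
from h import *
foot=np.array([.512,-.22,.025]);d=np.array([-.452,.892,0]);d/=np.linalg.norm(d)
res=[]
for a in (10,20,30):
  for s in (1,-1):
    T0=grasp(foot,d,np.radians(a),.06,.034,s); j0=inverse_kinematics(T0[:3,3],q(T0))
    Tu=T0.copy();Tu[2,3]+=.15; ju=inverse_kinematics(Tu[:3,3],q(Tu))
    print(a,s,None if j0 is None else np.round(j0,2),None if ju is None else np.round(ju,2))
    B0=bot(foot,d,Z)
    for yaw in range(-60,151,15):   # heading of the tool in final pose
      for xy in ((.45,-.2),(.5,-.2),(.45,-.1),(.55,-.2)):
        hd=np.array([np.cos(np.radians(yaw)),np.sin(np.radians(yaw)),0])
        T1=bot(np.r_[xy,.003],Z,-hd)@np.linalg.inv(B0)@T0
        j=inverse_kinematics(T1[:3,3],q(T1))
        T2=T1.copy();T2[2,3]+=.1; j2=inverse_kinematics(T2[:3,3],q(T2))
        if j is not None and j2 is not None and j0 is not None: res.append((a,s,yaw,xy,np.abs(np.array(j)-j0).max().round(2),np.round(j,2)))
for r in sorted(res,key=lambda r:r[4])[:25]: print(r)
print(len(res))
E
python3 ik.py
```

```text
10 1 [ 0.6   0.45 -0.48  2.13  0.64  0.6   0.11] [ 0.68  0.18 -0.55  2.05  0.31  0.86  0.41]
10 -1 [ 0.21  0.4  -0.05  2.15  0.33  0.52 -2.79] [ 0.49  0.16 -0.34  2.06  0.26  0.85 -2.69]
20 1 [ 0.51  0.43 -0.48  2.2   1.    0.59 -0.3 ] [ 0.64  0.14 -0.59  2.13  0.55  0.79  0.16]
20 -1 [-0.88  0.78  1.14  2.26 -0.97  0.48 -1.75] [-1.17  0.37  1.43  2.19 -0.16  0.67 -2.35]
30 1 [ 0.36  0.44 -0.42  2.27  1.31  0.66 -0.68] [ 0.64  0.13 -0.68  2.2   0.84  0.79 -0.16]
30 -1 [-1.    0.83  1.14  2.32 -0.98  0.3  -1.85] [-1.3   0.34  1.45  2.27  0.19  0.55 -2.73]
(10, 1, 105, (0.45, -0.1), np.float64(1.08), array([ 0.96,  1.09, -0.5 ,  1.6 , -0.44,  1.62,  0.95]))
(10, 1, 90, (0.45, -0.2), np.float64(1.16), array([ 1.11,  1.09, -0.44,  1.56, -0.53,  1.62,  0.96]))
(10, 1, 120, (0.45, -0.1), np.float64(1.17), array([ 0.85,  1.14, -0.52,  1.48, -0.3 ,  1.77,  0.95]))
(10, 1, 105, (0.45, -0.2), np.float64(1.18), array([ 1.01,  1.15, -0.46,  1.42, -0.38,  1.78,  0.95]))
(10, 1, 90, (0.5, -0.2), np.float64(1.19), array([ 1.06,  1.13, -0.47,  1.46, -0.55,  1.63,  0.9 ]))
(10, 1, 90, (0.55, -0.2), n
[... 1328 characters left out ...]
-0.2), np.float64(1.32), array([ 1.  ,  1.05, -0.46,  1.49, -0.33,  1.66,  0.95]))
(10, -1, 90, (0.45, -0.2), np.float64(1.34), array([ 0.66,  1.04,  0.17,  1.59, -0.88,  1.85, -1.86]))
(10, -1, 90, (0.55, -0.2), np.float64(1.34), array([ 0.64,  1.11,  0.08,  1.38, -0.95,  1.85, -2.04]))
(20, 1, 105, (0.5, -0.2), np.float64(1.34), array([ 0.95,  1.1 , -0.48,  1.38, -0.34,  1.69,  0.9 ]))
(10, 1, 75, (0.5, -0.2), np.float64(1.35), array([ 1.16,  1.07, -0.46,  1.63, -0.71,  1.45,  0.95]))
(10, -1, 90, (0.5, -0.2), np.float64(1.35), array([ 0.63,  1.08,  0.16,  1.49, -0.93,  1.86, -1.94]))
(20, 1, 105, (0.55, -0.2), np.float64(1.35), array([ 0.9 ,  1.15, -0.49,  1.25, -0.36,  1.72,  0.84]))
230
```

```bash
cat > s1.py <<'E'
from h import *
foot=np.array([.512,-.22,.025]);d=np.array([-.452,.892,0]);d/=np.linalg.norm(d)
T0=grasp(foot,d,np.radians(20),.06,.034)
move_gripper(.085,40)
move_ptp(T0[:3,3]+[0,0,.17],q(T0))
P=camera_params("wrist"); im=read_camera("wrist"); cv2.imwrite("pics/w1.png",im[:,:,::-1])
for n in ("bottle_foot","nozzle_seat","nozzle_tip","sauce_bottle"):
    for r in tip_of("wrist",n)[:2]: print(n,np.round(r["at"],1),round(r["confidence"],2),ray("wrist",r["at"],.025,P).round(4))
print(read_time_s(),read_qpos().round(2),read_eef_pos())
for n,h in (("foot",0),("seat",.125),("tip",.171)): print(n,proj("wrist",foot+d*h,P).round(1))
E
python3 s1.py
```

```text
bottle_foot [316.3 166.7] 0.83 [ 0.5126 -0.2177  0.025 ]
bottle_foot [424.9  12.2] 0.76 [ 0.5229 -0.065   0.025 ]
nozzle_seat [310.9  23.9] 0.82 [ 0.453  -0.1085  0.025 ]
sauce_bottle [312.1 116.2] 0.74 [ 0.4858 -0.1727  0.025 ]
3.6833 [ 0.64  0.11 -0.59  2.11  0.5   0.82  0.21] [ 0.48482256 -0.16725537  0.20400516]
foot [314.7 168.3]
seat [314.   25.7]
tip [313.6 -53.1]
```

View pics/w1.png

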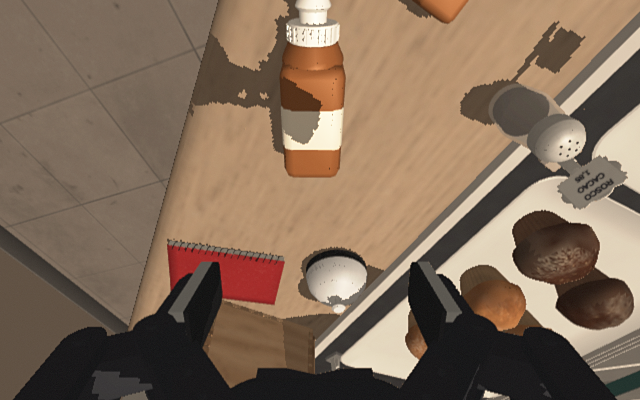

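The wrist view agrees with the top view within 3 mm. The bottle is centred between the fingers, foot at (316,167) and seat at (311,24). Grasping and turning it up now.

```bash
cat > s2.py <<'E'
from h import *
foot=np.array([.5122,-.219,.025]);b=np.radians(27.5);d=np.array([-np.sin(b),np.cos(b),0])
T0=grasp(foot,d,np.radians(20),.06,.034); hd=np.array([0,1.,0])
T1=bot(np.r_[.45,-.13,0],Z,-hd)@np.linalg.inv(bot(foot,d,Z))@T0
np.save("T1.npy",T1)
up=lambda T,h:(T[:3,3]+[0,0,h],q(T))
move_ptp(*up(T0,.07)); movel(*up(T0,0),speed=.1)
move_gripper(0,50); print("gap",read_finger_gap(),read_ft_force().round(1))
movel(*up(T0,.12),speed=.15); print("gap",read_finger_gap(),read_ft_force().round(1))
move_ptp(*up(T1,.06)); print(read_eef_pos(),read_ft_force().round(1),read_time_s())
cv2.imwrite("pics/s2.png",np.hstack([read_camera("scene")[120:300,230:470],read_camera("top")[140:320,230:470]])[:,:,::-1].repeat(1,0))
E
python3 s2.py; python3 -c "
import cv2;i=cv2.imread('pics/s2.png');cv2.imwrite('pics/s2b.png',cv2.resize(i,(800,300)))"
```

```text
gap 0.04911574443824652 [-2.7  1.4  6.4]
gap 0.04962196004119796 [ 0.5  0.1 -3.5]
[ 0.44987019 -0.13808066  0.11955837] [-0.2  0.2 -1.9] 7.475
```

View pics/s2b.png

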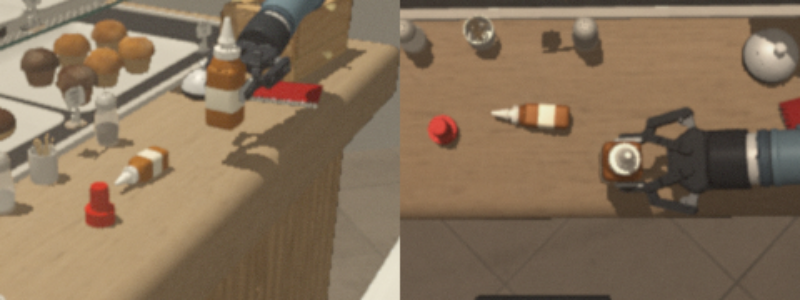

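The bottle is held upright in the air (left half, about (225,80)) and the surroundings are clear. Lowering it, releasing and backing off.

```bash
cat > s3.py <<'E'
from h import *
T1=np.load("T1.npy"); Q=q(T1)
movel(T1[:3,3]+[0,0,.008],Q,speed=.1); pause(.2)
f0=read_ft_force()[2]
for k in range(14):
    h=.008-.001*(k+1)
    movel(T1[:3,3]+[0,0,h],Q,speed=.03); f=read_ft_force()[2]-f0
    if f>4: break
print("contact h",h,f)
move_gripper(.085); pause(.3)
z=T1[:3,2]
movel(T1[:3,3]-z*.12+[0,0,h],Q,speed=.2)
movel(T1[:3,3]-z*.14+[0,0,.17],Q,speed=.25)
print(read_time_s(),read_finger_gap())
for c in ("top","scene"):
    im=read_camera(c); cv2.imwrite(f"pics/{c}3.png",im[:,:,::-1])
    for n,zz in (("nozzle_tip",.171),("nozzle_seat",.125),("cap_top",.055),("cap_mouth",0)):
        for r in tip_of(c,n)[:2]: print(c,n,np.round(r["at"],1),round(r["confidence"],2),ray(c,r["at"],zz).round(4))
E
python3 s3.py
```

```text
contact h -0.004 6.6190842211124785
13.8167 0.08479539580656069
top nozzle_tip [282.3 204.6] 0.91 [0.517  0.0405 0.171 ]
top nozzle_tip [368.2 238.2] 0.85 [ 0.4456 -0.1368  0.171 ]
top nozzle_seat [360.9 236.8] 0.8 [ 0.4518 -0.1257  0.125 ]
top nozzle_seat [296.9 205.7] 0.66 [0.5212 0.0132 0.125 ]
top cap_top [251.6 214.8] 0.52 [0.5107 0.1247 0.055 ]
top cap_mouth [252.6 219.4] 0.56 [0.506  0.1317 0.    ]
scene nozzle_tip [301.5 226.6] 0.96 [0.3684 0.2756 0.171 ]
scene nozzle_tip [368.4 156.3] 0.77 [ 0.4362 -0.1173  0.171 ]
scene nozzle_seat [362.5 172.9] 0.86 [ 0.4498 -0.1154  0.125 ]
scene nozzle_seat [307.6 224.2] 0.66 [0.4136 0.1892 0.125 ]
scene cap_top [289.  231.4] 0.98 [0.5046 0.1283 0.055 ]
scene cap_mouth [288.7 251.9] 0.72 [0.5088 0.1262 0.    ]
```

The bottle is standing near (0.45,-0.13). Next I localise the nozzle and cap closely with the wrist camera.

```bash
cat > s4.py <<'E'
from h import *
def look(xy,z,yv,names):
    T=pose(-Z,yv,np.r_[xy,z]); move_ptp(T[:3,3],q(T)); pause(.15)
    P=camera_params("wrist"); im=read_camera("wrist"); out=[]
    for n,zz in names:
        for r in tip_of("wrist",n)[:2]: print(n,np.round(r["at"],1),round(r["confidence"],2),ray("wrist",r["at"],zz,P).round(4))
    print("q",read_qpos().round(2),"t",read_time_s(),"exp",proj("wrist",np.r_[xy,names[0][1]],P).round(0))
    return im
N=[("nozzle_tip",.171),("nozzle_seat",.125)]; C=[("cap_top",.055),("cap_mouth",0)]
ims=[look((.45,-.13),.33,v,N) for v in ([1,0,0],[0,1,0],[0,-1,0])]
ims+=[look((.508,.127),.22,v,C) for v in ([0,-1,0],[1,0,0])]
m=[cv2.resize(i,(400,250)) for i in ims[:2]+ims[3:]]
cv2.imwrite("pics/w4.png",np.vstack([np.hstack(m[:2]),np.hstack(m[2:])])[:,:,::-1])
E
python3 s4.py
```

```text
nozzle_tip [314.  178.6] 0.87 [ 0.4499 -0.1271  0.171 ]
nozzle_seat [382.2  24.8] 0.74 [0.5116 0.0023 0.125 ]
q [ 0.89  0.   -0.68  1.89 -0.    1.26  0.21] t 15.425 exp [314. 182.]
nozzle_tip [442.4 207.7] 0.89 [ 0.4742 -0.013   0.171 ]
nozzle_tip [311.7 182.6] 0.55 [ 0.4501 -0.1329  0.171 ]
nozzle_seat [421.7 208.7] 0.76 [ 0.4924 -0.0159  0.125 ]
nozzle_seat [505.4 272.8] 0.71 [0.5707 0.0879 0.125 ]
q [ 0.89 -0.   -0.68  1.89 -0.    1.26  1.78] t 17.125 exp [315. 182.]
nozzle_tip [441. 209.] 0.96 [ 0.4755 -0.0141  0.171 ]
nozzle_tip [314.8 181.9] 0.73 [ 0.4495 -0.1301  0.171 ]
nozzle_seat [419.8 208.2] 0.67 [ 0.4918 -0.018   0.125 ]
nozzle_seat [315.5 174.1] 0.59 [ 0.4542 -0.1294  0.125 ]
q [ 0.89 -0.   -0.68  1.89 -0.    1.26  1.78] t 17.675 exp [315. 182.]
cap_top [321.9 181.1] 0.76 [0.5106 0.1195 0.055 ]
cap_mouth [317.4 169.8] 0.96 [0.5079 0.1231 0.    ]
cap_mouth [572.5 238.8] 0.48 [ 0.426  -0.1705  0.    ]
q [-1.42  0.52  1.4   1.97 -0.57  1.14 -1.36] t 20.625 exp [314. 184.]
cap_top [320.4 183.4] 0.82 [0.5147 0.1254 0.055 ]
cap_mouth [314.6 173.9] 0.95 [0.5095 0.1203 0.    ]
cap_mouth [449.  125.9] 0.19 [0.6477 0.1709 0.    ]
q [-1.21  0.27  1.02  1.97 -0.27  1.05 -0.07] t 22.1083 exp [313. 182.]
```

View pics/w4.png

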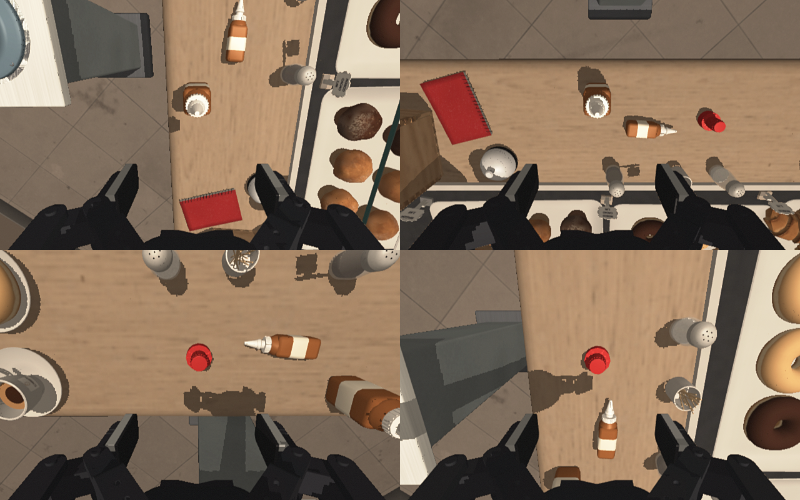

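Tip ≈ (0.450,-0.130) and upright, with all views within 3 mm. Cap ≈ (0.510,0.122). I'll centre the cap mechanically with a light squeeze along x, then take the final grip along y.

```bash
cat > s5.py <<'E'
from h import *
c=np.array([.510,.122]); T=pose(-Z,[1,0,0],np.r_[c,.041])
move_gripper(.07,20)
movel(np.r_[c,.12],q(T)); movel(np.r_[c,.044],q(T),speed=.08); print(read_ft_force().round(1))
move_gripper(0,20); print("gapx",read_finger_gap(),read_ft_force().round(1)); move_gripper(.06)
movel(np.r_[c,.12],q(T))
T=pose(-Z,[0,-1,0],np.r_[c,.042]); move_ptp(np.r_[c,.12],q(T))
movel(np.r_[c,.042],q(T),speed=.08); print(read_ft_force().round(1),read_eef_pos())
move_gripper(0,80); pause(.2); print("gapy",read_finger_gap(),read_ft_force().round(1))
movel(np.r_[c,.3],q(T)); print(read_finger_gap(),read_ft_force().round(1),read_time_s())
for y in ([0,1,0],[0,-1,0],[1,0,0],[-1,0,0]):
    T=pose(-Z,y,[.45,-.13,.29]); j=inverse_kinematics(T[:3,3],q(T)); print(y,None if j is None else np.round(j,2))
P=camera_params("wrist"); im=read_camera("wrist"); cv2.imwrite("pics/w5.png",im[150:,150:490,::-1])
E
python3 s5.py
```

```text
[ 0.3  0.3 -0.2]
gapx 0.025024403867766044 [-2.   0.6  3.7]
[-0.1 -0.7 -0.3] [0.51051606 0.12200875 0.04245424]
gapy 0.02333828307814865 [-0.6  0.7  4.8]
0.02323325504190671 [-0.1 -0.3 -0.6] 30.6917
[0, 1, 0] [ 1.44  0.12 -1.29  1.93  0.12  1.18  1.68]
[0, -1, 0] [-0.88 -0.08  1.05  2.01  0.08  1.18 -1.43]
[1, 0, 0] [-0.94 -0.1   1.1   2.01  0.09  1.18  0.13]
[-1, 0, 0] None
```

View pics/w5.png

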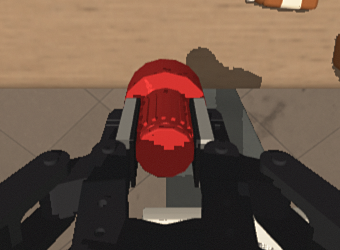

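The cap is held squarely, fingertips just on the ledge. Carrying it over the nozzle and lowering with force monitoring.

```bash
cat > s6.py <<'E'
from h import *
c=np.array([.450,-.130]); T=pose(-Z,[0,-1,0],np.r_[c,.29]); Q=q(T)
move_ptp(T[:3,3],Q); pause(.3); f0=read_ft_force(); print("f0",f0.round(1),read_eef_pos().round(4),read_time_s())
for z in np.r_[.225,.21:.176:-.004,.178]:
    movel(np.r_[c,z],Q,speed=.06); f=read_ft_force()-f0; print(z.round(4),f.round(1))
    if np.abs(f).max()>6: break
print(read_eef_pos().round(4),read_finger_gap(),read_time_s())
cv2.imwrite("pics/s6.png",cv2.resize(np.hstack([read_camera("scene")[110:260,280:440],read_camera("top")[160:310,290:450]]),None,fx=2.4,fy=2.4)[:,:,::-1])
E
python3 s6.py
```

```text
f0 [-0.5 -0.2 -0.7] [ 0.4504 -0.1289  0.2897] 32.0583
0.225 [ 0.4 -0.2  0. ]
0.21 [-0.3  0.3  1.2]
0.206 [ 0.   0.5 -0.1]
0.202 [0.9 0.4 0.2]
0.198 [ 1.  -0.1  0.4]
0.194 [ 0.2 -0.1  0.1]
0.19 [ 0.2 -0.   0.1]
0.186 [0.6 0.5 0.4]
0.182 [-0.1  0.  -0.1]
0.178 [-0.8  0.1  1.2]
0.178 [0.5 1.5 0.1]
[ 0.4499 -0.1299  0.178 ] 0.02347157761992462 35.9417
```

View pics/s6.png

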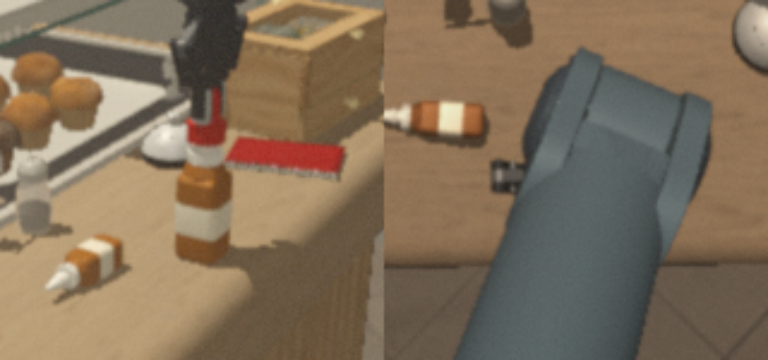

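The cap is over the nozzle at (205,135), the bottle is upright, and the bead is just being met. Now pressing.

```bash
cat > s7.py <<'E'
from h import *
c=np.array([.450,-.130]); Q=q(pose(-Z,[0,-1,0],np.r_[c,.2])); f0=np.array([-.5,-.2,-.7])
z=.178
while z>.150:
    z-=.001; movel(np.r_[c,z],Q,speed=.03); f=read_ft_force()-f0; e=read_eef_pos(); print(round(z,4),e[2].round(4),f.round(1))
    if z<.171 and f[2]>20: break
pause(.5); print((read_ft_force()-f0).round(1),read_eef_pos().round(4),read_finger_gap(),read_time_s())
cv2.imwrite("pics/s7.png",cv2.resize(read_camera("scene")[130:240,310:420],None,fx=5,fy=5,interpolation=cv2.INTER_CUBIC)[:,:,::-1])
for n in ("cap_mouth","nozzle_seat","bottle_foot"): print(n,[(np.round(r["at"],1),round(r["confidence"],2)) for r in tip_of("scene",n)[:2]])
print(proj("scene",[.45,-.13,.125]),proj("scene",[.45,-.13,0]))
E
python3 s7.py
```

```text
0.177 0.1772 [-1.1  0.9  4.2]
0.176 0.1766 [-0.9  1.5  6.8]
0.175 0.176 [-1.   1.7  9. ]
0.174 0.1751 [-1.   2.2  9.6]
0.173 0.1726 [ 0.2  0.5 -3. ]
0.172 0.1713 [ 0.5  0.8 -2.1]
0.171 0.1708 [ 0.9  0.5 -2.2]
0.17 0.1701 [-0.5  0.4 -0.5]
0.169 0.1691 [-0.1  1.2  0.3]
0.168 0.1685 [-0.4  2.2  6.5]
0.167 0.1682 [-1.1  3.9 11.4]
0.166 0.1681 [-3.6  3.8 18.7]
0.165 0.1681 [-5.2  5.7 23.5]
[-4.8  4.3 24.6] [ 0.452  -0.1295  0.1681] 0.023747298403528766 39.7917
cap_mouth [(array([366.3, 170. ]), 0.78)]
nozzle_seat [(array([361.6, 174.8]), 0.97), (array([306.8, 225.4]), 0.72)]
bottle_foot [(array([365.3, 213.3]), 0.96), (array([326.5, 214.7]), 0.73)]
[365.08959873 171.10220484] [363.42886403 215.28450923]
```

View pics/s7.png

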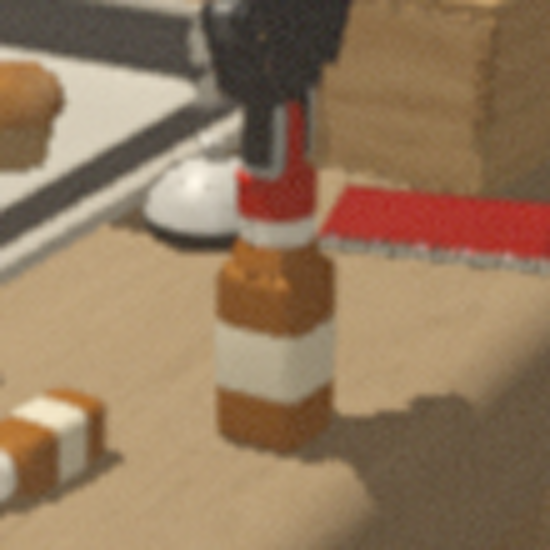

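The click showed as a peak of 9.6 N, then a drop. The hard stop followed at about 0.168, and the push now holds at 24.6 N. The picture shows the skirt on the white collar and the bottle upright, so I'm handing in.

```bash
python3 -c "
from bench import *
print(read_ft_force(),read_eef_pos(),read_finger_gap()); sign_off(); print(read_time_s())"
```

```text
[-6.47600719  4.70933236 24.35599647] [ 0.45206084 -0.12945064  0.16810744] 0.023602221253365533
the job is handed in; nothing more can be done
the job is handed in; nothing more can be done
```

I stood the larger bottle upright at about (0.45, -0.13) and let go of it. I then gripped the red cap, put it over the nozzle and pressed it home, and handed in at about 40 s while still pressing. The hand-in gave no verdict.

**Click and seat:** The push rose to 9.6 N and then dropped suddenly, which was the click. It met a hard stop at a TCP height of 0.168 m, within about 1 mm of the expected 0.167 m.

**Last readings:** The cap was pressed down with about 24 N and the grip was still closed on it (gap 23.6 mm). There was also a steady sideways load of about 8 N, with the TCP pushed about 2 mm in x. The final picture showed the bottle upright with the cap's skirt on the white collar. The part of the counter in that picture was undisturbed, but I did not measure the shakers, pot or bell again at the end.

**Small disagreements:** The networks' cap and seat pixels in the final scene view were about 5 px apart from each other. The grip gap reads about 2.4 mm under the cap's nominal 26 mm. I took the force profile and the picture as the deciding evidence.

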